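# Put the lapping-plate wiper bar away in its dust case

## Robot

A 6-joint arm with a two-finger parallel gripper is mounted at the origin on a cart in front of the work surface, level with it; the furniture and walls round the work are solid. World frame = base frame: x ahead of the robot, y to its left, z up, the work surface at z = 0. Lengths are in m, angles in rad, forces in N, time in s.
With the tool pointing down it reaches from about 0.3 to 0.775 m from the base axis. Payload 14.6 kg.
Tool frame: the origin (TCP) lies midway between the tips of the shut fingers; the grasp point (between the pads) lies 19 mm behind it; z points along the fingers, y is the line along which they close (so a half turn about z gives the same grasp; the last joint's range is limited). The gripper opens to 85 mm and grips with 20 to 120 N. Pads are 22 mm wide; open, the fingers measure 114 mm over their backs; the gripper's body (76 mm by 85 mm) begins 54 mm behind the grasp point. The pads swing forward as they close: fully open they stand 13 mm farther back than shut.
Start: joints at [-1.327, 0.3, 1.521, -0, 1.321, -0.067], TCP at [0.168, -0.524, 0.202] pointing down, gripper open.
Joint ranges: [-3.03, 3.03], [-0.79, 2.21], [0.23, 2.52], [-1.04, 4.18], [0, 3.07], [-2.55, 2.55]. Speed limits (rad/s): [2.22, 2.22, 2.57, 3.14, 3.14, 3.14].

## Interface

Orientations are given as a rotation vector (axis times angle).
In Python, from station import read_state, get_image, camera_model, finish_job gives the robot as it stands.
- The arm moves only by the tool servo_tool, never from a script. Its argument "deltas" is one flat list of numbers, 7 for each row, row after row: the turn, a rotation vector about the world's x, y, z in degrees, then the shift along the world's x, y, z in mm, then the opening, from 0 (shut) to 1 (fully open). A call has 1 to 10 rows; each row is the pose to reach, as a shift and turn from the pose commanded when the call began; what a row does not reach only later rows make up. A row lasts 1/12 s, in which the tool goes at most 41.7 mm and 7.16 degrees, less where a joint would pass 70% of its speed; a pose out of reach is approached as far as the arm can. A call with a gripper value outside its range is refused whole. The fingers move at their own pace and stop on an object; "squeeze" is the grip in N (left out, the last holds). Time passes only in rows, so rows that repeat a pose let the fingers close. It gives the time, the measured TCP pose, the force, the opening and the grip force at its end, in the units of the state.
- read_state(): the state, without advancing time (a new reading comes with each control period).
- get_image(name): name is "scene" or "top" or "wrist"; returns the picture (420x560x3 uint8, red, green, blue); there is no depth.
- camera_model(name): a dict with "fx", "fy", "cx", "cy" (pixels), "distortion" ([k1, k2, p1, p2, k3] as OpenCV has them; the pictures are not rectified), "origin" and "orientation" of the camera in the world. Camera axes: x right, y down, z forward; pixel columns grow to the right and rows downward; lengths in m; the calibration is good to about 2 mm. A picture is of the moment at which its call begins: read the wrist's pose just before it. camera_model takes no time and is no camera call; for the wrist camera it gives the pose at the moment of the call.
- finish_job(): hands the job in; it is judged then, once.
The state is a dict: "clock": time; "qpos": joint angles; "dq": joint speeds; "tau": joint torques, N m; "tcp_pos": TCP position; "tool_rot": TCP orientation; "contact_force": force on the tool from outside, world axes, zero at the start; "moment": the same for the moment, N m; "opening": opening from 0.0 (shut) to 1.0 (fully open); "grasp_force": force on a finger pad.
Only numpy, scipy, OpenCV 4.12 (cv2) and the standard library are available. Lean on these libraries where they do the work, as an engineer would, in place of code of your own. Each camera call takes 0.05 s, during which the arm holds its last target. There are 200 camera calls.

## Task

The short straight wiper bar has been cleaned and must be kept free of grit: slide the cover of the case on the sloping stand fully open, lay the bar flat between the corner blocks of the nest inside without dropping or ramming it, let go, and slide the cover fully shut over it. Leave the longer wiper arm and the small amber jar where they are.

Things in the scene. Friction and masses are not known exactly. Their poses are not given: they have to be found in the camera images.
- wiper_bar: Short wiper bar to put away: straight, dark, two clamp screws on top, rubber blade along one side. 40 wide (x), 112 long (y), 23 mm high, 0.3 kg. Origin: centre of underside, z up. Solid bar x -10..20, 18 mm high; blade x -20..-10, 10 mm high. Lies flat, long side roughly left-right, blade towards the robot. Grasp across the width at mid-length.
- wiper_arm: The other wiper: a dark tapered cast arm with a bore, 161 mm long (y), 39 wide, 24 high, loose on the worktop; must not be moved. Origin: centre of its underside.
- amber_jar: Small amber jar with a white cap, 44 mm diameter, 60 mm high, loose on the worktop; must not be moved. Origin: centre of its underside.
- storage_case: White flat case with aluminium side channels, fixed on a grey stand sloping 30 degrees down to the robot. Origin: centre of its underside; x up the slope (away from robot), y across, z out of its face. Outside 120 (x) by 160 (y) mm, inside 112 by 146, floor 5 thick, walls 33 high. Channels and front stop reach z = 40 mm; 138 mm free between channels, which run back to x = 125.
- nest (a point): Centre of the nest on the case's floor (case frame -6, 0, 5 mm; same axes). Black corner blocks 10 mm high leave 45 (x) by 117 mm (y) for the bar; the middle 81 mm of the long sides is open and walls are 50 mm or more from the centre, for fingers. Home: bar's origin here, its z along nest z, its length along nest y, either end left. 5 mm then remain from screw heads to cover.
- cover (a joint): Slide of the cover along the case's x, m: 0 = fully shut at the front stop, 0.105 = fully open, up the slope. Stays where left; takes 3 to 6 N. The cover is an aluminium sheet 116 (x) by 150 mm, 3 thick, its upper face 36.5 mm above the case's underside.
- cover_pull (a point): Middle of the cover's pull: a round steel bar, 10 mm diameter, 64 mm long along the case's y, on two feet; its axis is 13 mm above the cover's upper face. Moves with the cover; 36 mm down the slope from the cover's middle. Axes as the case's. Can be pinched along the slope or pushed.

How it is judged:
By the outcome, as a careful person would: the job done as asked, in the order asked, and still so for the second after the job is handed in, with the robot touching nothing.
It also fails if it takes over 58 s, if anything falls off the work surface, if the arm or the gripper's body presses on something with over 40 N, if the wrist force passes 120 N, or if a joint passes its speed limit or range.

## Working session

There is one attempt and no reset: what is moved stays moved. The work goes in short steps, Python scripts to look and compute and a tool call to move; the robot and the scene stay as the last step left them, time stands still between calls to the robot, and variables do not carry over. Pictures are saved under pics/ and viewed, at most 10 in all, crops included, and the job is handed in when it is done.

Besides the shell and the picture viewer there is one more tool, called after "Emit:" as name(argument=value, ...), one argument or row to a line, values as JSON. servo_tool: Moves the arm, as the interface text tells. Its arguments: {"type":"object","properties":{"deltas":{"type":"array","items":{"type":"number"}},"squeeze":{"type":"number"}},"required":["deltas"]}

```bash
mkdir -p pics
python3 - <<'E'
from station import *
import cv2
for n in("scene","top"):
    cv2.imwrite(f"pics/{n}0.png",get_image(n)[:,:,::-1]); print(n,camera_model(n))
print(read_state()); print(camera_model("wrist"))
E
```

```text
scene {'fx': 466.976504479902, 'fy': 466.976504479902, 'cx': 280.2422300281558, 'cy': 207.33938011055946, 'distortion': array([-0.1199063,  0.       ,  0.       ,  0.       ,  0.       ]), 'origin': array([0.23898517, 0.11335634, 0.83192614]), 'orientation': array([-1.72294983,  2.1830128 , -0.5652189 ])}
top {'fx': 472.73961546809744, 'fy': 472.73961546809744, 'cx': 280.46902990192217, 'cy': 219.1036994056339, 'distortion': array([-0.02812981,  0.        ,  0.        ,  0.        ,  0.        ]), 'origin': array([ 0.53777421, -0.01193728,  0.92292366]), 'orientation': array([-2.13565586,  2.15696214, -0.11296386])}
{'clock': 0.1, 'qpos': array([-1.32659135e+00,  3.00446717e-01,  1.52150096e+00,  7.83385084e-06,
        1.32070473e+00, -6.65992996e-02]), 'dq': array([ 0.00190283, -0.00080239, -0.00115684,  0.0020368 , -0.00131205,
        0.00088077]), 'tau': array([ 1.12095055e-03, -5.44377995e+01, -3.62370515e+01, -1.23482732e-04,
        3.04601352e-03,  3.60463957e-05]), 'tcp_pos': array([ 0.16814642, -0.52342135,  0.2017686 ]), 'tool_rot': array([-3.10269143e+00, -4.86081057e-01,  1.35712482e-04]), 'contact_force': array([-0.26986303, -1.20653543, -0.73050448]), 'moment': array([ 0.00968925, -0.00353205,  0.00710245]), 'grasp_force': 0.0, 'opening': 1.0047068077984973}
{'fx': 335.53562737610815, 'fy': 335.53562737610815, 'cx': 278.77789118179714, 'cy': 212.06069987955357, 'distortion': array([-0.05336423,  0.        ,  0.        ,  0.        ,  0.        ]), 'origin': array([ 0.24737034, -0.49860478,  0.37261099]), 'orientation': array([ 2.31260063, -1.68718705, -0.28171081])}
```

View pics/scene0.png

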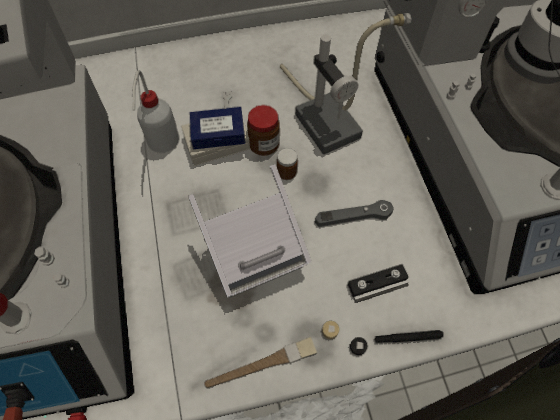

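View pics/top0.png

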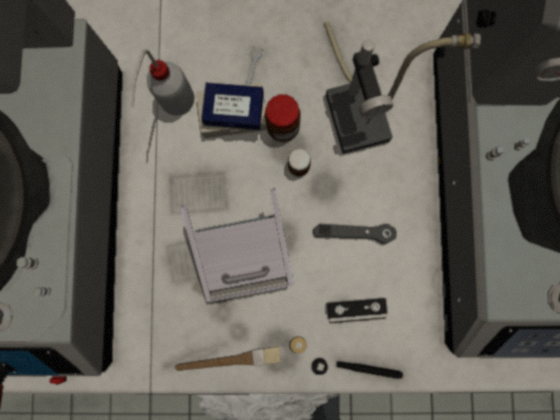

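The scene view has the case at about (250,240), with the pull at (262,257) and the bar at (379,281). The top view has the pull at (245,275) and the bar at (357,309). I'll enlarge both.

Run:
```python
import cv2
a=cv2.imread("pics/top0.png")[180:335,180:400]; cv2.imwrite("pics/topc.png",cv2.resize(a,(770,542),interpolation=cv2.INTER_CUBIC))
a=cv2.imread("pics/scene0.png")[160:310,185:415]; cv2.imwrite("pics/scenec.png",cv2.resize(a,(782,510),interpolation=cv2.INTER_CUBIC))
```

```text
(no output)
```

View pics/topc.png

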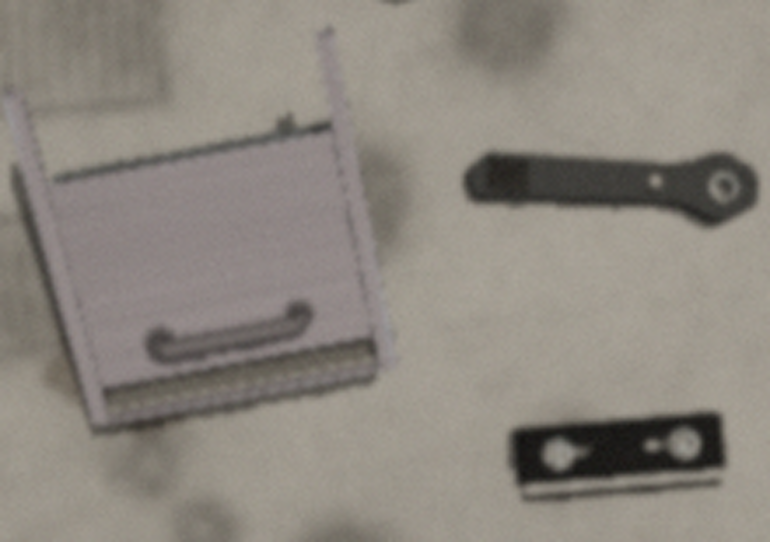

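View pics/scenec.png

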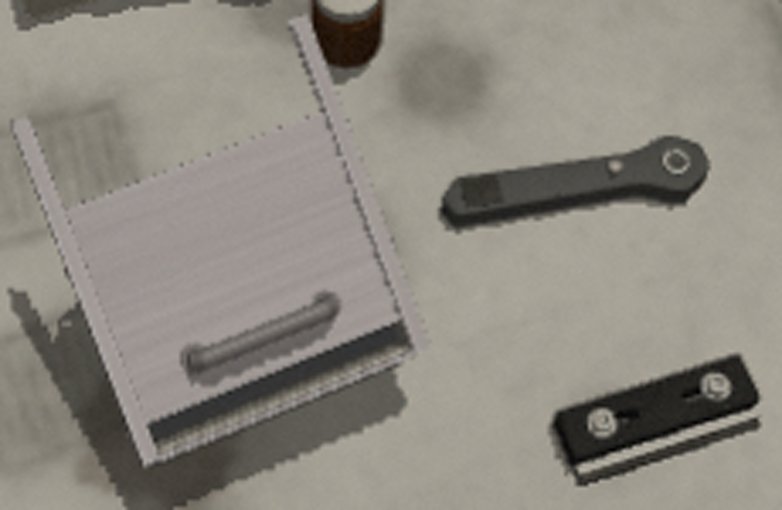

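Both crops are clear. The top crop shows the cover partly open with a gap at its front edge, the pull bar from about (152,358) to (308,328), and the bar's top face with corners (512,430) and (724,468). I'll fit the poses now.

```bash
cat > h.py <<'E'
import numpy as np, cv2
from scipy.spatial.transform import Rotation as R
from scipy.optimize import least_squares
from station import *
def proj(P,m):
    Rc=R.from_rotvec(m["orientation"]).inv()
    p=Rc.apply(np.atleast_2d(P)-m["origin"])
    K=np.array([[m["fx"],0,m["cx"]],[0,m["fy"],m["cy"]],[0,0,1.]])
    return cv2.projectPoints(p,np.zeros(3),np.zeros(3),K,np.array(m["distortion"]))[0][:,0]
def caseR(yaw): return R.from_euler("ZY",[yaw,-30],degrees=True)
E
python3 - <<'E'
from h import *
T,S=camera_model("top"),camera_model("scene")
ft=lambda a:np.array(a)/3.5+[180,180]-.36
fs=lambda a:np.array(a)/3.4+[185,160]-.35
t=ft([(13,95),(326,32),(97,422),(386,367),(55,180),(333,127),(104,385),(372,342),(230,341)])
s=fs([(20,122),(300,22),(150,462),(420,348),(80,204),(322,116),(148,424),(400,325),(263,332)])
def pts(q):
    x,y,z,yaw,f,e=q
    L=[(125,74.5,40),(125,-74.5,40),(f,74.5,40),(f,-74.5,40),(e+116,69,36.5),(e+116,-69,36.5),(e,69,36.5),(e,-69,36.5),(e+22,0,53)]
    return caseR(yaw).apply(np.array(L))/1000+[x,y,z]
fun=lambda q:np.r_[proj(pts(q),T)-t,proj(pts(q),S)-s].ravel()
r=least_squares(fun,[.45,.06,.05,5,-60,-45],x_scale=[.1,.1,.1,10,10,10],loss="soft_l1")
print(np.round(r.x,4));print(np.round(r.fun.reshape(-1,2),1).tolist())
t2=ft([(512,430),(722,414),(724,468),(517,482),(560,453),(686,443)])[:4]
s2=fs([(556,412),(738,355),(757,398),(575,457)])
def pb(q):
    L=np.array([(20,56,18),(20,-56,18),(-10,-56,18),(-10,56,18)])/1000
    return R.from_euler("z",q[2],degrees=True).apply(L)+[q[0],q[1],0]
r=least_squares(lambda q:np.r_[proj(pb(q),T)-t2,proj(pb(q),S)-s2].ravel(),[.4,-.2,0],x_scale=[.1,.1,10])
print(r.x);print(np.round(r.fun.reshape(-1,2),1).tolist())
E
```

```text
[  0.5833   0.0742   0.0579   9.8121 -57.2055 -39.8393]
[[1.0, 0.0], [0.2, 1.8], [1.7, -0.6], [0.5, 0.3], [-0.6, 0.8], [-0.2, 1.3], [0.6, 0.3], [-0.3, -1.3], [0.1, -0.1], [0.6, -1.0], [-0.2, -0.7], [-0.1, -0.7], [-0.3, 0.9], [-4.0, 0.9], [-0.5, -0.8], [-0.2, -0.4], [-1.1, -0.5], [0.4, 1.0]]
[ 0.47819799 -0.1362455   3.81373998]
[[0.7, -0.7], [-0.1, -0.6], [1.0, 0.0], [0.6, 0.6], [-1.6, -0.4], [-0.0, -0.7], [0.9, 1.0], [-1.3, 1.3]]
```

```bash
cat >> h.py <<'E'
C=dict(p=np.array([.5833,.0742,.0579]),yaw=9.81)
def tool_in_case(yaw=None):
    c=caseR(C["yaw"] if yaw is None else yaw).as_matrix()
    return R.from_matrix(np.c_[c[:,1],c[:,0],-c[:,2]])
def delta(pos,rot):
    s=read_state()
    d=(rot*R.from_rotvec(s["tool_rot"]).inv()).as_rotvec(degrees=True)
    print("turn",np.round(d,2),"shift",np.round((pos-s["tcp_pos"])*1000,1),"t",round(s["clock"],2))
def cp(x,y,z): return C["p"]+caseR(C["yaw"]).apply(np.array([x,y,z])/1000)
def incase():
    s=read_state(); print("in case",np.round(caseR(C["yaw"]).inv().apply(s["tcp_pos"]-C["p"])*1000,1))
E
python3 - <<'E'
from h import *
delta(cp(-18,0,153),tool_in_case()); print(cp(-18,0,153),caseR(9.81).as_matrix())
E
```

```text
turn [-16.96 -28.    79.98] shift [324.4 581.9 -20.4] t 0.1
[0.49255804 0.05850983 0.18140189] [[ 0.85336253 -0.17038148 -0.49268909]
 [ 0.14755469  0.98537818 -0.08519074]
 [ 0.5         0.          0.8660254 ]]
```

Emit:
servo_tool(
  deltas=[-17,-28,80,324,582,-10,0.4,-17,-28,80,324,582,-10,0.4,-17,-28,80,324,582,-10,0.4,-17,-28,80,324,582,-10,0.4,-17,-28,80,324,582,-10,0.4,-17,-28,80,324,582,-10,0.4,-17,-28,80,324,582,-10,0.4,-17,-28,80,324,582,-10,0.4,-17,-28,80,324,582,-10,0.4,-17,-28,80,324,582,-10,0.4],
)

```text
clock: 0.93
tcp_pos: [0.3712, -0.1577, 0.1961]
tool_rot: [2.062, 1.909, 0.491]
contact_force: [0.7, -0.3, 0.8]
opening: 0.397
grasp_force: 0.0
```

```bash
python3 -c "
from h import *
delta(cp(-18,0,153),tool_in_case())"
```

```text
turn [-2.8  -4.58 13.42] shift [121.4 216.2 -14.7] t 0.93
```

Emit:
servo_tool(
  deltas=[-2.8,-4.6,13.4,121,216,-10,0.4,-2.8,-4.6,13.4,121,216,-10,0.4,-2.8,-4.6,13.4,121,216,-10,0.4,-2.8,-4.6,13.4,121,216,-10,0.4,-2.8,-4.6,13.4,121,216,-10,0.4,-2.8,-4.6,13.4,121,216,-10,0.4,-2.8,-4.6,13.4,121,216,-10,0.4,-2.8,-4.6,13.4,121,216,-10,0.4],
)

```text
clock: 1.6
tcp_pos: [0.4917, 0.0586, 0.1853]
tool_rot: [1.774, 2.105, 0.562]
contact_force: [0.7, -0.7, 0.1]
opening: 0.4
grasp_force: 0.0
```

```bash
python3 -c "
from h import *
delta(cp(-18,0,43),tool_in_case());incase()
m=camera_model('wrist')
a=get_image('wrist');cv2.imwrite('pics/w1.png',cv2.resize(a[:,:,::-1],(784,588)))
print(m)
print(proj(np.array([cp(125,74.5,40),cp(125,-74.5,40),cp(-57,74.5,40),cp(-57,-74.5,40),cp(-18,0,54.5)]),m)*1.4)"
```

```text
turn [-0.07 -0.21  0.03] shift [ 55.    9.2 -99.2] t 1.6
in case [-16.7   0.3 156.8]
{'fx': 335.53562737610815, 'fy': 335.53562737610815, 'cx': 278.77789118179714, 'cy': 212.06069987955357, 'distortion': array([-0.05336423,  0.        ,  0.        ,  0.        ,  0.        ]), 'origin': array([0.39279002, 0.12588094, 0.33359219]), 'orientation': array([2.76015692, 0.11065814, 0.77284861])}
[[628.99768977 154.21974577]
 [595.36776134 376.82000828]
 [323.58782087 152.97436893]
 [333.78814041 377.88977412]
 [389.89161756 280.71492153]]
```

View pics/w1.png

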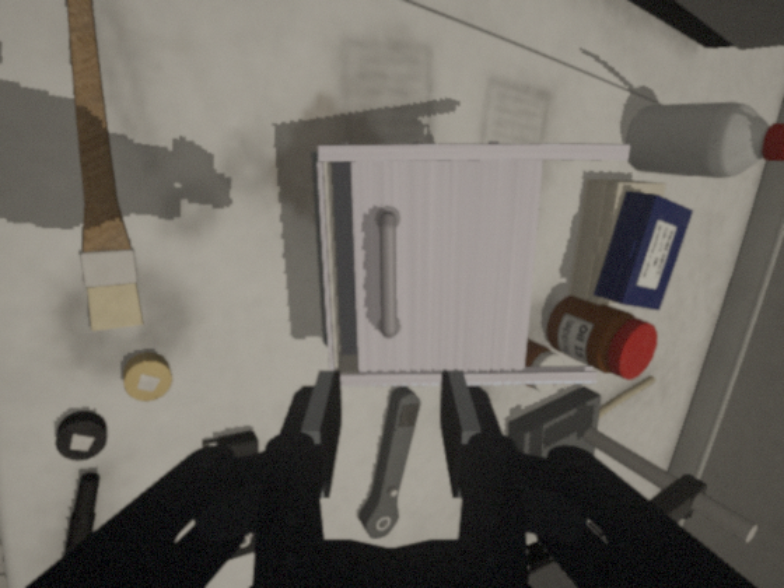

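The wrist view matches the fit within a few pixels: channel ends at (629,152) and (595,375), pull from (388,212) to (390,334). I'll refit with these points included.

```bash
cat > fit.py <<'E'
from h import *
T,S=camera_model("top"),camera_model("scene")
W=dict(T,fx=335.5356,fy=335.5356,cx=278.7779,cy=212.0607,distortion=np.array([-.05336423,0,0,0,0]),origin=np.array([0.39279002, 0.12588094, 0.33359219]),orientation=np.array([2.76015692, 0.11065814, 0.77284861]))
ft=lambda a:np.array(a)/3.5+[180,180]-.36
fs=lambda a:np.array(a)/3.4+[185,160]-.35
t=ft([(13,95),(326,32),(97,422),(386,367),(55,180),(333,127),(104,385),(372,342),(230,341)])
s=fs([(20,122),(300,22),(150,462),(420,348),(80,204),(322,116),(148,424),(400,325),(263,332)])
w=np.array([(629,152),(595,375),(319,153),(341,380),(541,161),(527,369),(351,161),(358,370),(389.5,273)])/1.4-.15
def pts(q):
    x,y,z,yaw,f,e,py=q
    L=[(125,74.5,40),(125,-74.5,40),(f,74.5,40),(f,-74.5,40),(e+116,69,36.5),(e+116,-69,36.5),(e,69,36.5),(e,-69,36.5),(e+22,py,53)]
    return caseR(yaw).apply(np.array(L))/1000+[x,y,z]
fun=lambda q:np.r_[proj(pts(q),T)-t,proj(pts(q),S)-s,2*(proj(pts(q),W)-w)].ravel()
r=least_squares(fun,[.583,.074,.058,9.8,-57,-40,0],x_scale=[.1,.1,.1,10,10,10,10],loss="soft_l1")
print(np.round(r.x,4));print(np.round(r.fun.reshape(-1,2),1).tolist())
fw=lambda q:(proj(pts(q),W)-w).ravel()
r=least_squares(fw,r.x,x_scale=[.1,.1,.1,10,10,10,10]);print(np.round(r.x,4))
print(np.round(r.fun.reshape(-1,2),1).tolist())
E
python3 fit.py
```

```text
[  0.5819   0.0745   0.0587  10.3487 -56.2669 -39.819    4.5515]
[[0.2, 1.3], [-0.6, 2.2], [1.7, 0.1], [0.5, 0.2], [-1.1, 2.0], [-0.7, 1.7], [0.7, 1.3], [-0.2, -0.9], [-2.5, 1.1], [0.1, -0.0], [-0.8, -0.4], [0.2, -0.4], [-0.3, 0.5], [-4.2, 1.8], [-0.8, -0.5], [0.1, 0.4], [-0.9, -0.4], [-1.9, 2.5], [-0.5, 0.3], [1.7, 1.4], [4.8, 0.8], [-9.0, -1.5], [5.5, 0.2], [-1.5, -2.0], [0.2, 2.1], [0.9, -1.0], [-0.6, 0.7]]
[  0.581    0.0744   0.059   10.8171 -54.7593 -39.6199   5.2818]
[[-0.9, -0.9], [1.1, 0.2], [2.7, 1.0], [-3.1, -0.1], [2.1, -0.5], [-0.5, -1.3], [-1.1, 1.5], [0.4, -0.0], [-0.9, 0.0]]
```

```bash
sed -i 's/^C=.*/C=dict(p=np.array([.5817,.0745,.0587]),yaw=10.3)/' h.py; python3 -c "
from h import *
incase();delta(cp(-18,2,43),tool_in_case());print(caseR(10.3).as_matrix())"
```

```text
in case [-16.3  -1.  155.7]
turn [-0.06 -0.2   0.66] shift [ 53.4  12.8 -98.5] t 1.65
[[ 8.52069437e-01 -1.78802215e-01 -4.91942519e-01]
 [ 1.54847261e-01  9.83885038e-01 -8.94011076e-02]
 [ 5.00000000e-01  1.38777878e-17  8.66025404e-01]]
```

Emit:
servo_tool(
  deltas=[0,-0.2,0.6,15,4,-28,0.4,0,-0.2,0.6,30,7,-55,0.4,0,-0.2,0.6,40,9,-74,0.4,0,-0.2,0.6,47,11,-87,0.4,0,-0.2,0.6,51,12,-94,0.4,0,-0.2,0.6,53,12.5,-98,0.4,0,-0.2,0.6,53,12.5,-98,0.4],
)

```text
clock: 2.23
tcp_pos: [0.5447, 0.0678, 0.0878]
tool_rot: [1.767, 2.106, 0.567]
contact_force: [0.3, 0.3, 0.7]
opening: 0.398
grasp_force: 0.0
```

```bash
python3 -c "
from h import *
m=camera_model('wrist');incase()
a=get_image('wrist');cv2.imwrite('pics/w2.png',cv2.resize(a[:,:,::-1],(784,588)))
delta(cp(-18,2,43),tool_in_case())"
```

```text
in case [-18.   0.  44.]
turn [-0.07  0.1   0.26] shift [ 0.   1.8 -1.6] t 2.28
```

View pics/w2.png

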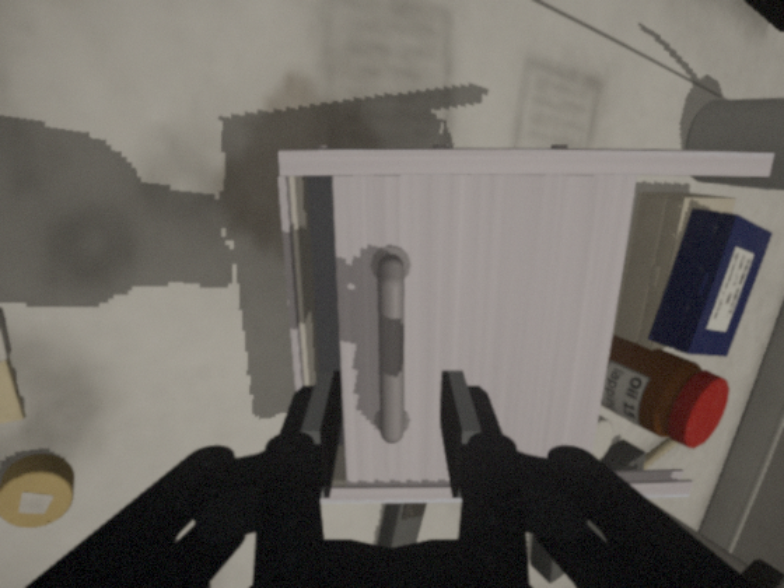

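The fingers straddle the pull: pull centreline at column 392, fingertips at columns 341 and 441. I'll check the y and height against the projection.

```bash
python3 -c "
from h import *
m=camera_model('wrist')
for q in [(-35,11,44),(-35,11,50),(-35,-11,44),(-18,32,49.5),(-18,-32,49.5),(125,80,40),(125,69,40),(-60,80,40),(-60,-80,40),(-57,-69,40),(-18,0,49.5),(-18,5,49.5)]: print(q,np.round(proj(cp(*q),m)*1.4))"
```

```text
(-35, 11, 44) [[348. 329.]]
(-35, 11, 50) [[347. 335.]]
(-35, -11, 44) [[350. 378.]]
(-18, 32, 49.5) [[391. 283.]]
(-18, -32, 49.5) [[392. 429.]]
(125, 80, 40) [[773. 150.]]
(125, 69, 40) [[767. 180.]]
(-60, 80, 40) [[273. 148.]]
(-60, -80, 40) [[303. 503.]]
(-57, -69, 40) [[308. 485.]]
(-18, 0, 49.5) [[391. 360.]]
(-18, 5, 49.5) [[391. 349.]]
```

Emit:
servo_tool(
  deltas=[0,0,0,-1,4,-1,0.4,0,0,0,-1,4,-1,0.05,0,0,0,-1,4,-1,0.05,0,0,0,-1,4,-1,0.05,0,0,0,-1,4,-1,0.05,0,0,0,-1,4,-1,0.05],
  squeeze=20,
)

```text
clock: 2.78
tcp_pos: [0.5439, 0.0729, 0.0872]
tool_rot: [1.765, 2.107, 0.568]
contact_force: [0.2, 0.4, 0.1]
opening: 0.048
grasp_force: 0.0
```

```bash
python3 -c "
from h import *
m=camera_model('wrist');incase()
a=get_image('wrist');cv2.imwrite('pics/w3.png',cv2.resize(a[130:380,180:400,::-1],None,fx=2.4,fy=2.4,interpolation=2))
s=read_state();print(s['tcp_pos'],R.from_rotvec(s['tool_rot']).as_matrix(),m['origin'])
print(proj(s['tcp_pos'],m))"
```

```text
in case [-18.2   5.2  43.5]
[0.54383177 0.07288787 0.08712072] [[-0.17553887  0.85183273  0.49352519]
 [ 0.98447198  0.15137329  0.08888781]
 [ 0.00101102  0.50146499 -0.86517735]] [0.44375616 0.13955102 0.23497832]
[[280.12091392 252.88582179]]
```

View pics/w3.png

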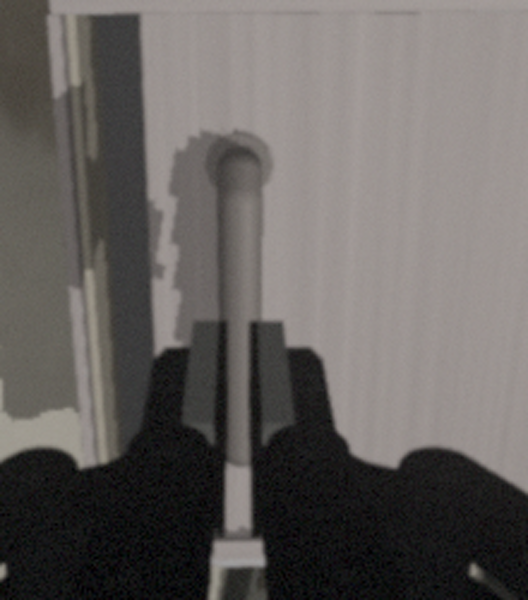

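The pads closed above the pull without touching it, so the tips are higher than I modelled. I'll open, go 10 mm deeper along the tool and close again.

Emit:
servo_tool(
  deltas=[0,0,0,0,0,0,0.4,0,0,0,0,0,0,0.4,0,0,0,0,0,0,0.4,0,0,0,2.5,0.5,-4.5,0.4,0,0,0,5,1,-8.5,0.4,0,0,0,5,1,-8.5,0.05,0,0,0,5,1,-8.5,0.05,0,0,0,5,1,-8.5,0.05,0,0,0,5,1,-8.5,0.05],
  squeeze=20,
)

```text
clock: 3.58
tcp_pos: [0.5488, 0.0739, 0.0785]
tool_rot: [1.766, 2.108, 0.568]
contact_force: [-0.3, -0.6, -0.3]
opening: 0.053
grasp_force: 0.0
```

```bash
python3 -c "
from h import *
incase();print(read_state()['moment'])"
```

```text
in case [-18.2   5.3  33.4]
[-0.05159894  0.24223172 -0.0294298 ]
```

Emit:
servo_tool(
  deltas=[0,0,0,0,0,0,0.4,0,0,0,0,0,0,0.4,0,0,0,0,0,0,0.4,0,0,0,2,0.5,-3.5,0.4,0,0,0,4,0.7,-7,0.4,0,0,0,4,0.7,-7,0.05,0,0,0,4,0.7,-7,0.05,0,0,0,4,0.7,-7,0.05,0,0,0,4,0.7,-7,0.05],
  squeeze=20,
)

```text
clock: 4.33
tcp_pos: [0.5528, 0.0746, 0.0716]
tool_rot: [1.766, 2.108, 0.568]
contact_force: [0.7, -0.3, -0.8]
opening: 0.047
grasp_force: 0.0
```

```bash
python3 -c "
from h import *
m=camera_model('wrist');incase()
a=get_image('wrist');cv2.imwrite('pics/w4.png',cv2.resize(a[130:380,180:400,::-1],None,fx=2.4,fy=2.4,interpolation=2))
s=get_image('scene');cv2.imwrite('pics/s4.png',s[:,:,::-1])
b=np.hstack([cv2.resize(a[130:380,180:400],(396,450)),cv2.resize(s[170:310,190:310],(386,450),interpolation=2)])
cv2.imwrite('pics/w4b.png',b[:,:,::-1])"
```

```text
in case [-18.2   5.2  25.3]
```

View pics/w4b.png

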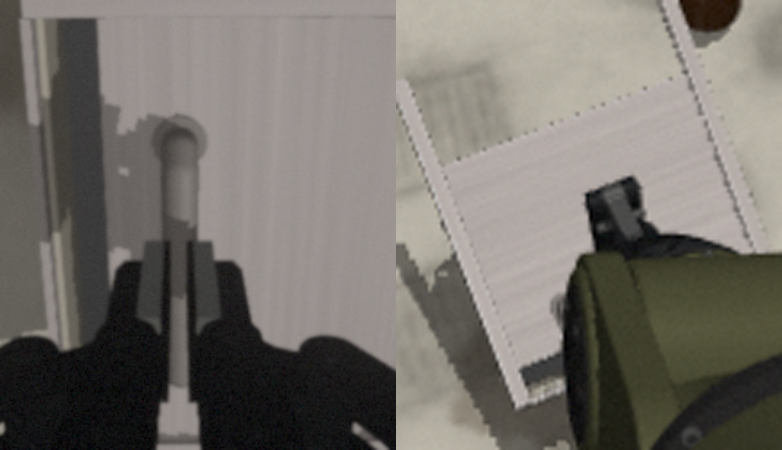

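The left half confirms it: the pads (rows 242–320) are still above the pull. Pad size, gap and position all put the real tips about 35 mm behind the reported TCP. I'll go 12 mm deeper and close.

Emit:
servo_tool(
  deltas=[0,0,0,0,0,0,0.4,0,0,0,0,0,0,0.4,0,0,0,0,0,0,0.4,0,0,0,3,0.5,-5,0.4,0,0,0,6,1,-10.4,0.4,0,0,0,6,1,-10.4,0.05,0,0,0,6,1,-10.4,0.05,0,0,0,6,1,-10.4,0.05,0,0,0,6,1,-10.4,0.05],
  squeeze=20,
)

```text
clock: 5.18
tcp_pos: [0.5587, 0.0756, 0.0607]
tool_rot: [1.766, 2.108, 0.567]
contact_force: [6.9, 1.4, -9.8]
opening: 0.106
grasp_force: 20.4
```

The pull is gripped. I'll slide the cover up the slope.

Emit:
servo_tool(
  deltas=[0,0,0,4.3,0.8,2.5,0.05,0,0,0,10.2,1.9,6,0.05,0,0,0,17,3.1,10,0.05,0,0,0,25.6,4.7,15,0.05,0,0,0,34,6.2,20,0.05,0,0,0,42.6,7.8,25,0.05,0,0,0,51,9.3,30,0.05,0,0,0,57.9,10.5,34,0.05,0,0,0,61.3,11.2,36,0.05,0,0,0,61.3,11.2,36,0.05],
  squeeze=35,
)

```text
clock: 6.02
tcp_pos: [0.6211, 0.0871, 0.0974]
tool_rot: [1.765, 2.107, 0.568]
contact_force: [9.9, 3.2, -13.6]
opening: 0.099
grasp_force: 34.8
```

```bash
python3 -c "
from h import *
incase();s=read_state();print(caseR(10.3).inv().apply(s['contact_force']))"
```

```text
in case [54.9  5.3 13.1]
[  2.13664871   1.41909377 -16.89507457]
```

Emit:
servo_tool(
  deltas=[0,0,0,2.6,0.5,1.5,0.05,0,0,0,5.1,0.9,3,0.05,0,0,0,7.7,1.4,4.5,0.05,0,0,0,9.4,1.7,5.5,0.05,0,0,0,9.4,1.7,5.5,0.05],
)

```text
clock: 6.43
tcp_pos: [0.6298, 0.0887, 0.1026]
tool_rot: [1.766, 2.108, 0.568]
contact_force: [5.8, 3.6, -15.9]
opening: 0.096
grasp_force: 34.8
```

```bash
python3 -c "
from h import *
incase();s=read_state();print(caseR(10.3).inv().apply(s['contact_force']))"
```

```text
in case [65.1  5.3 13.1]
[ -2.412642     2.47856115 -16.94287074]
```

Emit:
servo_tool(
  deltas=[0,0,0,1.3,0.2,0.8,0.05,0,0,0,2.6,0.5,1.5,0.05,0,0,0,3.8,0.7,2.3,0.05,0,0,0,3.8,0.7,2.3,0.05],
)

```text
clock: 6.77
tcp_pos: [0.6334, 0.0893, 0.1047]
tool_rot: [1.766, 2.108, 0.567]
contact_force: [6.5, 4.6, -17.1]
opening: 0.095
grasp_force: 34.6
```

```bash
python3 -c "
from h import *
incase();s=read_state();print(caseR(10.3).inv().apply(s['contact_force']))"
```

```text
in case [69.3  5.3 13.1]
[ -2.30352914   3.31714038 -18.41337697]
```

Emit:
servo_tool(
  deltas=[0,0,0,1.3,0.2,0.8,0.05,0,0,0,2.6,0.5,1.5,0.05,0,0,0,3.8,0.7,2.3,0.05,0,0,0,3.8,0.7,2.3,0.05],
)

```text
clock: 7.1
tcp_pos: [0.635, 0.0897, 0.1055]
tool_rot: [1.769, 2.112, 0.562]
contact_force: [-16.2, -1.6, -11.2]
opening: 0.094
grasp_force: 36.3
```

```bash
python3 -c "
from h import *
incase();s=read_state();print(caseR(10.3).inv().apply(s['contact_force']))"
```

```text
in case [71.2  5.4 12.9]
[-19.6735243    1.37062985  -1.57790099]
```

The stop was reached (−20 N along the slope), so the cover is fully open. I'll release and retract.

Emit:
servo_tool(
  deltas=[0,0,0,-2.5,-0.5,-1.5,0.05,0,0,0,-2.5,-0.5,-1.5,0.4,0,0,0,-2.5,-0.5,-1.5,0.4,0,0,0,-2.5,-0.5,-1.5,0.4,0,0,0,-12,-2,15,0.4,0,0,0,-30,-5,45,0.5,0,0,0,-50,-9,80,0.75,0,0,0,-50,-9,80,0.75],
)

```text
clock: 7.77
tcp_pos: [0.588, 0.0806, 0.1958]
tool_rot: [1.759, 2.099, 0.577]
contact_force: [-0.0, 0.2, 1.9]
opening: 0.743
grasp_force: 0.0
```

```bash
cat >> h.py <<'E'
def down(a):
    a=np.deg2rad(a); y=np.array([np.cos(a),np.sin(a),0]); z=np.array([0,0,-1.]); return R.from_matrix(np.c_[np.cross(y,z),y,z])
E
python3 -c "
from h import *
incase();print(read_state()['contact_force']); delta(np.array([.4782,-.1362,.12]),down(3.8))"
```

```text
in case [ 74.9   4.9 115.1]
[-1.14847574e-03  2.16100951e-01  1.86517758e+00]
turn [-3.69 30.55 -6.14] shift [-109.8 -216.8  -75.8] t 7.77
```

Emit:
servo_tool(
  deltas=[-3.7,30.5,-6.1,-110,-217,0,0.75,-3.7,30.5,-6.1,-110,-217,0,0.75,-3.7,30.5,-6.1,-110,-217,0,0.75,-3.7,30.5,-6.1,-110,-217,0,0.75,-3.7,30.5,-6.1,-110,-217,-40,0.75,-3.7,30.5,-6.1,-110,-217,-86,0.75,-3.7,30.5,-6.1,-110,-217,-86,0.75,-3.7,30.5,-6.1,-110,-217,-86,0.75,-3.7,30.5,-6.1,-110,-217,-86,0.75],
)

```text
clock: 8.52
tcp_pos: [0.4771, -0.1368, 0.1013]
tool_rot: [-2.142, -2.286, 0.011]
contact_force: [-0.3, 0.8, 0.7]
opening: 0.747
grasp_force: 0.0
```

```bash
python3 -c "
from h import *
delta(np.array([.4782,-.1362,.12]),down(3.8))
m=camera_model('wrist');print(m)
a=get_image('wrist');cv2.imwrite('pics/w5.png',cv2.resize(a[:,:,::-1],(784,588)))
def bp(x,y,z,q=(.4782,-.1362,3.81)): return R.from_euler('z',q[2],degrees=True).apply(np.array([x,y,z])/1000)+[q[0],q[1],0]
for c in [(20,56,18),(20,-56,18),(-10,-56,18),(-10,56,18),(0,0,18)]: print(np.round(proj(bp(*c),m)*1.4,0))"
```

```text
turn [-0.05 -0.63  0.09] shift [ 1.1  0.6 18.7] t 8.52
{'fx': 335.53562737610815, 'fy': 335.53562737610815, 'cx': 278.77789118179714, 'cy': 212.06069987955357, 'distortion': array([-0.05336423,  0.        ,  0.        ,  0.        ,  0.        ]), 'origin': array([ 0.47293186, -0.05386334,  0.27229512]), 'orientation': array([2.81067800e+00, 9.21229774e-02, 1.96488012e-03])}
[[432. 189.]]
[[427. 377.]]
[[378. 377.]]
[[376. 189.]]
[[394. 290.]]
```

View pics/w5.png

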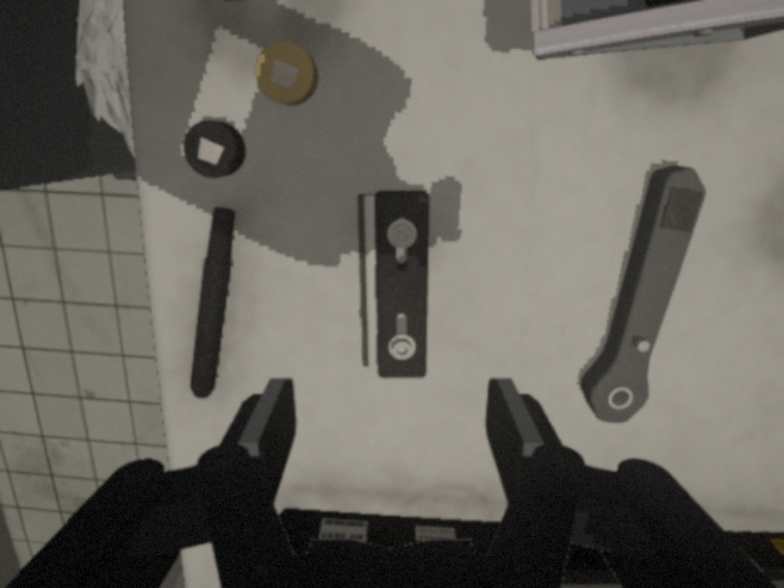

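The bar is where predicted: top face corners (377,191) and (426,377), centred between the fingers. I'll descend with force checks.

Emit:
servo_tool(
  deltas=[0,-0.6,0,1,0,-30,0.75,0,-0.6,0,1,0,-60,0.75,0,-0.6,0,1,0,-90,0.75,0,-0.6,0,1,0,-110,0.75,0,-0.6,0,1,0,-120,0.75,0,-0.6,0,1,0,-126,0.75,0,-0.6,0,1,0,-126,0.75],
)

```text
clock: 9.15
tcp_pos: [0.4791, -0.1359, -0.0241]
tool_rot: [2.145, 2.295, 0.001]
contact_force: [0.4, 0.0, -0.1]
opening: 0.752
grasp_force: 0.0
```

Emit:
servo_tool(
  deltas=[0,0,0,-0.5,0,-3,0.75,0,0,0,-0.5,0,-5,0.75,0,0,0,-0.5,0,-7,0.75,0,0,0,-0.5,0,-8,0.75,0,0,0,-0.5,0,-8,0.75],
)

```text
clock: 9.57
tcp_pos: [0.4778, -0.1362, -0.0326]
tool_rot: [-2.146, -2.294, -0.001]
contact_force: [-0.2, -0.0, -0.7]
opening: 0.748
grasp_force: 0.0
```

Emit:
servo_tool(
  deltas=[0,0,0,0,0,0,0.58,0,0,0,0,0,0,0.58,0,0,0,0,0,-1.5,0.58,0,0,0,0,0,-3,0.58,0,0,0,0,0,-3,0.58],
)

```text
clock: 9.98
tcp_pos: [0.4786, -0.1365, -0.0322]
tool_rot: [2.145, 2.294, 0.001]
contact_force: [-18.9, 6.6, 57.1]
opening: 0.579
grasp_force: 28.7
```

The tips reached the table at TCP z ≈ −0.032. I'll lift to about 2 mm clear.

Emit:
servo_tool(
  deltas=[0,0,0,0,0,5,0.58,0,0,0,0,0,7,0.58,0,0,0,0,0,7,0.58],
)

```text
clock: 10.23
tcp_pos: [0.478, -0.1362, -0.0282]
tool_rot: [2.146, 2.294, 0.001]
contact_force: [-0.1, -0.3, 0.1]
opening: 0.575
grasp_force: 0.0
```

Emit:
servo_tool(
  deltas=[0,0,0,0,0,0,0.35,0,0,0,0,0,0,0.35,0,0,0,0,0,0,0.35,0,0,0,0,0,0,0.35,0,0,0,0,0,0,0.35],
  squeeze=50,
)

```text
clock: 10.65
tcp_pos: [0.4777, -0.1361, -0.0286]
tool_rot: [-2.145, -2.294, -0.0]
contact_force: [-3.0, 0.8, 9.7]
opening: 0.456
grasp_force: 50.1
```

Emit:
servo_tool(
  deltas=[0,0,0,0,0,5,0.35,0,0,0,0,0,20,0.35,0,0,0,0,0,50,0.35,0,0,0,0,0,85,0.35,0,0,0,0,0,120,0.35,0,0,0,0,0,155,0.35,0,0,0,0,0,180,0.35,0,0,0,0,0,190,0.35,0,0,0,0,0,190,0.35],
)

```text
clock: 11.4
tcp_pos: [0.4782, -0.1363, 0.1626]
tool_rot: [2.145, 2.293, 0.002]
contact_force: [-0.2, -0.2, -4.6]
opening: 0.452
grasp_force: 51.8
```

```bash
python3 -c "
from h import *
delta(cp(-6,0,120),tool_in_case());print(read_state()['opening'],cp(-6,0,120))"
```

```text
turn [  3.69 -29.66   6.35] shift [ 39.3 199.2  -3. ] t 11.4
0.4516473311139591 [0.51755448 0.06284278 0.15962305]
```

Emit:
servo_tool(
  deltas=[0.6,-5,1,7,33,0,0.35,1.2,-10,2.1,13,66,0,0.35,1.8,-15,3.2,20,100,0,0.35,2.5,-20,4.2,26,133,0,0.35,3.1,-25,5.3,33,166,0,0.35,3.5,-28,6,37,190,0,0.35,3.7,-29.6,6.3,39,199,-2,0.35,3.7,-29.6,6.3,39,199,-3,0.35,3.7,-29.6,6.3,39,199,-3,0.35],
)

```text
clock: 12.15
tcp_pos: [0.5155, 0.063, 0.1559]
tool_rot: [1.768, 2.118, 0.56]
contact_force: [0.4, -0.6, -3.6]
opening: 0.453
grasp_force: 51.7
```

```bash
python3 -c "
from h import *
incase();delta(cp(-6,0,120),tool_in_case())
m=camera_model('wrist');print(m['origin'],m['orientation'])
a=get_image('wrist');cv2.imwrite('pics/w6.png',a[:,:,::-1]);cv2.imwrite('pics/w6v.png',cv2.resize(a[80:330,190:450,::-1],(780,600*780//624),interpolation=2))
for k in [(-28.5,58.5,15),(16.5,58.5,15),(-28.5,-58.5,15),(16.5,-58.5,15),(-56,73,33),(56,73,33),(-56,-73,33),(56,-73,33),(49,0,36.5),(125,74.5,40),(-60,74.5,40),(125,-74.5,40)]: print(k,np.round((proj(cp(*k),m)-[190,80])*3))"
```

```text
in case [ -9.6   0.5 117.8]
turn [-0.02 -0.48 -0.04] shift [ 2.1 -0.1  3.7] t 12.15
[0.41659042 0.12938493 0.30460296] [2.76283466 0.12540811 0.76869373]
(-28.5, 58.5, 15) [[201. 152.]]
(16.5, 58.5, 15) [[370. 152.]]
(-28.5, -58.5, 15) [[209. 546.]]
(16.5, -58.5, 15) [[357. 547.]]
(-56, 73, 33) [[ 83. 100.]]
(56, 73, 33) [[538. 100.]]
(-56, -73, 33) [[113. 619.]]
(56, -73, 33) [[496. 619.]]
(49, 0, 36.5) [[493. 386.]]
(125, 74.5, 40) [[828.  98.]]
(-60, 74.5, 40) [[61. 95.]]
(125, -74.5, 40) [[738. 635.]]
```

View pics/w6v.png

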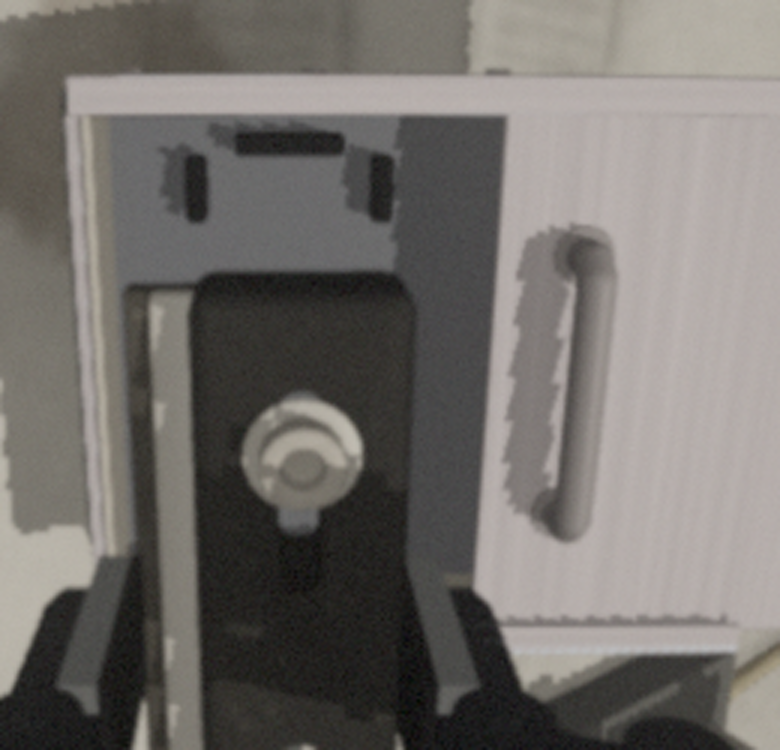

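The nest shows clearly: left block's inner edge at column 208, right block's at 369, upper end block's inner edge at row 155. The held bar's end edge is at row 272, with its sides at columns 192 and 413. I'll compute the corrections from these.

Run:
```python
from h import *
s=read_state()
m=dict(camera_model('wrist'));m['origin']=np.array([0.41659042,0.12938493,0.30460296]);m['orientation']=np.array([2.76283466,0.12540811,0.76869373])
px=lambda P:np.round((proj(P,m)-[190,80])*3,1).tolist()
for z in(5,15):
  for k in[(-28.5,55),(16.5,55),(-6,58.5)]: print("nest",k,z,px(cp(*k,z)))
Rt=R.from_rotvec(s['tool_rot'])
def b(x,y,z): return s['tcp_pos']+Rt.apply(np.array([y,x,-(28.6+z)])/1000)
for k in[(20,56,0),(20,56,18),(-10,56,0),(-10,56,18),(-20,56,0),(-20,56,10),(-10,40,18),(20,40,18),(-20,40,0),(5,56,0),(5,56,18)]: print("bar",k,px(b(*k)))
```

```text
nest (-28.5, 55) 5 [[203.6, 161.8]]
nest (16.5, 55) 5 [[365.9, 161.8]]
nest (-6, 58.5) 5 [[284.8, 148.9]]
nest (-28.5, 55) 15 [[201.2, 165.6]]
nest (16.5, 55) 15 [[369.2, 165.6]]
nest (-6, 58.5) 15 [[285.2, 152.2]]
bar (20, 56, 0) [[417.2, 257.1]]
bar (20, 56, 18) [[437.6, 284.7]]
bar (-10, 56, 0) [[207.5, 256.9]]
bar (-10, 56, 18) [[199.6, 284.6]]
bar (-20, 56, 0) [[137.6, 257.1]]
bar (-20, 56, 10) [[128.5, 271.6]]
bar (-10, 40, 18) [[202.2, 404.4]]
bar (20, 40, 18) [[431.0, 404.4]]
bar (-20, 40, 0) [[141.9, 364.0]]
bar (5, 56, 0) [[312.4, 256.9]]
bar (5, 56, 18) [[318.7, 284.6]]
```

```bash
python3 -c "
from h import *
incase();delta(cp(-4.2,0,-8),tool_in_case());print(read_state()['contact_force'])"
```

```text
in case [-8.900e+00 -1.000e-01  1.182e+02]
turn [-0.02 -0.42  0.02] shift [  66.    12.1 -107. ] t 12.2
[-0.15971431 -0.05325605 -2.24463971]
```

Emit:
servo_tool(
  deltas=[0,-0.4,0,12,2,-15,0.35,0,-0.4,0,26,5,-38,0.35,0,-0.4,0,38,7,-60,0.35,0,-0.4,0,50,9,-80,0.35,0,-0.4,0,59,11,-95,0.35,0,-0.4,0,64,12,-104,0.35,0,-0.4,0,66,12,-107,0.35,0,-0.4,0,66,12,-107,0.35],
)

```text
clock: 12.87
tcp_pos: [0.5825, 0.074, 0.0499]
tool_rot: [1.764, 2.11, 0.567]
contact_force: [-0.1, 0.4, -2.9]
opening: 0.451
grasp_force: 51.7
```

```bash
python3 -c "
from h import *
incase();delta(cp(-4.2,0,-8),tool_in_case());delta(cp(-4.2,0,-20),tool_in_case())
m=camera_model('wrist');a=get_image('wrist');cv2.imwrite('pics/w7.png',a[:,:,::-1])
for k in [(-28.5,44,15),(16.5,44,15),(-6,58.5,15)]: print(k,np.round(proj(cp(*k),m),1))
g=cv2.cvtColor(a,cv2.COLOR_RGB2GRAY)
for r in range(60,180,6): print(r,''.join('%4d'%v for v in g[r,225:345:4]))"
```

```text
in case [-3.8 -0.6 -7.9]
turn [-0.03  0.04  0.07] shift [-0.4  0.6 -0.3] t 12.87
turn [-0.03  0.04  0.07] shift [  5.5   1.6 -10.7] t 12.87
(-28.5, 44, 15) [[226.4 186.6]]
(16.5, 44, 15) [[325.  186.3]]
(-6, 58.5, 15) [[275.5 154.7]]
60  166 171 145 168 165 132 160 121 123 142 117 124 118 117 118 119 120 120 122 123 117 122 130 136 140 137 140 141 137 142
66  109 115 117 122 124 125 125 127 129 122 124 118 120 120 121 124 122 122 124 120 119 119 129 138 136 139 139 138 139 142
72  106 111 118 121 122 123 125 124 125 122 121 119 122 122 121 120 120 122 124 125 121 116 128 135 138 139 140 139 142 139
78  101 109 112 114 115 117 119 123 121 118 118 116 115 117 120 121 118 118 123 126 119 118 125 133 139 142 141 140 141 142
84  103 105 107 114 120 122 121 124 122 122 123 122 124 123 122 122 118 120 124 124 115 120 125 132 136 138 137 140 141 142
90  102 105 104 109 114 118 124 124 123 125 123 123 124 121 123 124 125 126 127 125 120 118 127 134 138 138 138 141 141 142
96   98  98 101 103 104 115 116 121 120 120 121 123 123 120 121 118 120 124 129 125 119 120 129 136 139 138 141 139 142 14
[... 926 characters left out ...]
 45  46  48  48  42  49  46  41  43  47  71 134 134 133 133 132 133 133  95
150   92  92  92  93  89  50  48  46  43  50  48  46  48  50  49  46  44  49  45  47  46  57  90  91 103 119 131 132 131 111
156   35  60  91  89  93  83  70  73  71  77  72  72  71  72  73  76 102 112 116 115 113 124  90  91  89  59  37  41  57 125
162   39  46  89  92  90  91  90  94  91  91  92  92  89  88  90  90 130 130 130 132 131 106  91  91  88  43  43  46  50  93
168   32  40  91  92  89  89  89  90  88  89  90  87  88  89  88  90 129 129 129 127 127  92  86  89  90  43  41  46  48  89
174   33  29  73  70  71  70  68  66  38  36  40  34  37  42  36  41  38  37  34  39  36  39  38  35  37  31  39  40  45  90
```

Run:
```python
from h import *
def ray(uv,m):
    K=np.array([[m["fx"],0,m["cx"]],[0,m["fy"],m["cy"]],[0,0,1.]])
    n=cv2.undistortPoints(np.array([[uv]],float),K,np.array(m["distortion"]))[0,0]
    return R.from_rotvec(m["orientation"]).apply([n[0],n[1],1])
def hit(uv,m,z):
    d=ray(uv,m); return m["origin"]+d*(z-m["origin"][2])/d[2]
m5=dict(camera_model('wrist'));m5['origin']=np.array([0.47293186,-0.05386334,0.27229512]);m5['orientation']=np.array([2.81067800,9.21229774e-02,1.96488012e-03])
f=lambda u,v,z:hit(np.array([u,v])/1.4-.15,m5,z)
Rb=R.from_euler('z',3.8,degrees=True)
o=np.array([.4782,-.1362,0])
for n,u,v,z in[("c",377,191,18),("c",429,192,18),("c",426,377,18),("c",378,377,18),("s",402,234,19),("s",402,347,19)]:
    print(n,np.round(Rb.inv().apply(f(u,v,z)-o)*1000,1))
# held
s=read_state();m=camera_model('wrist');Rt=R.from_rotvec(s['tool_rot'])
def tool(uv,back):
    c=Rt.inv().apply(m['origin']-s['tcp_pos'])*1000; d=Rt.inv().apply(ray(uv,m)); return np.round(c+d*((-back-c[2])/d[2]),1)
print("screw",tool((302/3+190,455/3+80),28.6+19))
g=cv2.cvtColor(cv2.imread('pics/w7.png'),cv2.COLOR_BGR2GRAY)
for r in range(166,260,3): print(r,''.join('%4d'%v for v in g[r,225:345:4]))
g=cv2.imread('pics/w7.png',0).astype(float)
```

```text
c [  669.6  1977.7 18000. ]
c [-1261.1  2015.7 18000. ]
c [-1318.7  9719.  18000. ]
c [  716.7  9723.4 18000. ]
s [ -281.8  3793.7 19000. ]
s [ -309.6  8788.3 19000. ]
screw [ 32.5   3.8 -47.6]
166   45  46  89  92  89  89  94  91  90  91  88  91  91  88  91  92 130 134 130 131 132  91  91  88  91  39  45  46  41  90
169   38  42  90  90  90  89  92  85  90  82  81  83  81  84  85  82 119 117 121 119 113  80  77  80  90  31  41  49  45  91
172   37  34  86  88  94  90  89  92  64  38  39  43  39  36  39  40  42  39  37  45  39  36  43  41  48  41  36  42  47  86
175   34  36  62  54  59  66  61  63  39  38  41  36  34  40  36  40  42  34  38  35  38  40  40  35  33  34  39  46  46  92
178   34  29  83  64 131 137 140 120  38  47  45  44  51  42  39  42  44  42  48  43  38  47  48  45  46  46  39  38  42  89
181   38  32  86  66 146 148 155 108  49  56  59  57  55  58  56  59  58  57  59  55  56  56  55  53  56  54  40  45  47  98
184   37  28  89  71 146 153 157  71  54  60  63  60  61  62  64  63  61  60  59  60  55  59  61  61  67  64  43  40  54  92
187   32  32  78  68 146 153 15
[... 2393 characters left out ...]
 46  46 130 135 142 140 141 140 135  91  47  44  49  39  76 130 124  88  90
247   88  89  85  63  79 150 152 146  42  45  46  45  42  51 120 136 138 139 133  89  42  41  49  48  45  73 129 109  89  89
250   89  89  86  60  74 148 153 147  41  48  47  42  42  45  48  97 105 100  50  46  43  46  42  43  44  74 132 115  90  91
253   88  89  85  59  68 148 152 149  40  47  44  41  40  46  46  88  86  88  33  47  43  43  41  43  47  74 131 129  95  86
256   88  88  87  59  66 148 152 148  39  45  47  38  43  42  41  81  90  85  33  49  41  41  42  42  42  85 128 130  87  87
259   87  88  87  68  66 148 154 148  38  41  44  43  39  43  39  31  43  32  30  41  43  41  44  41  44  84 129 125  90  88
```

Run:
```python
from h import *
def ray(uv,m):
    K=np.array([[m["fx"],0,m["cx"]],[0,m["fy"],m["cy"]],[0,0,1.]])
    n=cv2.undistortPoints(np.array([[uv]],float),K,np.array(m["distortion"]))[0,0]
    return R.from_rotvec(m["orientation"]).apply([n[0],n[1],1])
m5=dict(camera_model('wrist'));m5['origin']=np.array([0.47293186,-0.05386334,0.27229512]);m5['orientation']=np.array([2.81067800,9.21229774e-02,1.96488012e-03])
def f(u,v,z):
    d=ray(np.array([u,v])/1.4-.15,m5); return m5["origin"]+d*(z/1000-m5["origin"][2])/d[2]
Rb=R.from_euler('z',3.8,degrees=True);o=np.array([.4782,-.1362,0])
for n,u,v,z in[("c",377,191,18),("c",429,192,18),("c",426,377,18),("c",378,377,18),("s",402,234,19),("s",402,347,19)]:
    print(n,np.round(Rb.inv().apply(f(u,v,z)-o)*1000,1))
s=read_state();m=camera_model('wrist');Rt=R.from_rotvec(s['tool_rot'])
def tool(uv,back):
    c=Rt.inv().apply(m['origin']-s['tcp_pos'])*1000; d=Rt.inv().apply(ray(uv,m)); return np.round(c+d*((-back-c[2])/d[2]),1)
print("bar end bottom",tool((290,170.5),28.6),"top",tool((290,179),28.6+18),"solid L/R top",tool((256,205),46.6),tool((326.5,205),46.6))
print("nest L,R,end in tool", [tool(u,b) for u,b in[((231,165),-8-5+0),((323,165),-13),((275,154.5),-8-15)]])
# predicted nest in tool by model, TCP case z -7.9 -> back=z+7.9
print([tool(u,b) for u,b in[((231,165),12.9),((323,165),12.9),((275,154.5),22.9)]])
```

```text
c [-9.4 55.3 18. ]
c [18.3 54.8 18. ]
c [ 19.1 -55.7  18. ]
c [-10.1 -55.8  18. ]
s [ 4.  32.3 19. ]
s [  4.4 -35.2  19. ]
bar end bottom [ 53.2   4.  -28.6] top [ 53.7   3.4 -46.6] solid L/R top [ 43.3  -9.8 -46.6] [ 43.3  17.8 -46.6]
nest L,R,end in tool [array([ 47.6, -27.3,  13. ]), array([47.5, 23.8, 13. ]), array([51.7, -2.9, 23. ])]
[array([ 52.6, -23.6, -12.9]), array([ 52.5,  20.3, -12.9]), array([ 59.2,  -2.5, -22.9])]
```

Measured in the same picture, the nest sits about −0.6 mm in x and +1 to +2 mm in y from the bar. I'll correct that and lower slowly.

Emit:
servo_tool(
  deltas=[0,0,0,-0.8,1.6,-0.3,0.35,0,0,0,0.2,1.8,-2,0.35,0,0,0,1.1,1.9,-3.7,0.35,0,0,0,2.1,2.1,-5.5,0.35,0,0,0,3.1,2.3,-7.2,0.35,0,0,0,4.1,2.5,-9,0.35,0,0,0,4.1,2.5,-9,0.35],
)

```text
clock: 13.5
tcp_pos: [0.5867, 0.0774, 0.0419]
tool_rot: [1.761, 2.11, 0.569]
contact_force: [-1.1, 0.1, -3.6]
opening: 0.454
grasp_force: 51.7
```

```bash
python3 -c "
from h import *
incase();s=read_state();print(caseR(10.3).inv().apply(s['contact_force']),s['moment'])"
```

```text
in case [ -3.7   2.  -17.3]
[-2.72681581  0.34098983 -2.57249716] [-0.13804131  0.51894769  0.01341705]
```

Emit:
servo_tool(
  deltas=[0,0,0,-0.1,-0.7,-1.2,0.35,0,0,0,0.4,-0.6,-2.1,0.35,0,0,0,0.9,-0.5,-3,0.35,0,0,0,1.4,-0.4,-3.8,0.35,0,0,0,1.4,-0.4,-3.8,0.35],
)

```text
clock: 13.92
tcp_pos: [0.5882, 0.077, 0.0383]
tool_rot: [1.761, 2.11, 0.569]
contact_force: [0.5, 0.3, -3.1]
opening: 0.449
grasp_force: 51.7
```

```bash
python3 -c "
from h import *
incase();s=read_state();print(caseR(10.3).inv().apply(s['contact_force']),s['moment'])"
```

```text
in case [ -4.3   1.3 -21.1]
[-1.09510498  0.25062757 -2.98067408] [-0.12916918  0.52637178  0.02670148]
```

Emit:
servo_tool(
  deltas=[0,0,0,0.4,0.1,-0.7,0.35,0,0,0,0.7,0.1,-1.3,0.35,0,0,0,1,0.2,-1.8,0.35,0,0,0,1,0.2,-1.8,0.35],
)

```text
clock: 14.25
tcp_pos: [0.5891, 0.0772, 0.0365]
tool_rot: [1.761, 2.11, 0.569]
contact_force: [0.8, 0.3, -2.5]
opening: 0.452
grasp_force: 51.7
```

```bash
python3 -c "
from h import *
incase();s=read_state();print(caseR(10.3).inv().apply(s['contact_force']),s['moment'])"
```

```text
in case [ -4.3   1.3 -23.1]
[-0.52464388  0.12808194 -2.60499887] [-0.12585086  0.53661443  0.03204132]
```

Still no contact, so I'll keep lowering in sub-millimetre steps.

Emit:
servo_tool(
  deltas=[0,0,0,0.3,0.1,-0.5,0.35,0,0,0,0.5,0.1,-0.9,0.35,0,0,0,0.8,0.1,-1.3,0.35,0,0,0,0.8,0.1,-1.3,0.35],
)

```text
clock: 14.58
tcp_pos: [0.5899, 0.0773, 0.0352]
tool_rot: [1.761, 2.11, 0.569]
contact_force: [0.2, -0.0, -3.3]
opening: 0.453
grasp_force: 51.7
```

```bash
python3 -c "
from h import *
incase();s=read_state();print(caseR(10.3).inv().apply(s['contact_force']),s['moment'])"
```

```text
in case [ -4.3   1.3 -24.6]
[-1.471494   -0.08124989 -2.96762175] [-0.11184779  0.53625767 -0.01078705]
```

Emit:
servo_tool(
  deltas=[0,0,0,0.3,0.1,-0.5,0.35,0,0,0,0.5,0.1,-0.9,0.35,0,0,0,0.8,0.1,-1.3,0.35,0,0,0,0.8,0.1,-1.3,0.35],
)

```text
clock: 14.92
tcp_pos: [0.5904, 0.0774, 0.0347]
tool_rot: [1.761, 2.11, 0.569]
contact_force: [-16.2, -3.0, 14.6]
opening: 0.452
grasp_force: 55.1
```

```bash
python3 -c "
from h import *
incase();s=read_state();print(caseR(10.3).inv().apply(s['contact_force']),s['moment'])"
```

```text
in case [ -4.2   1.3 -25.3]
[-6.9653371  -0.04357915 20.93716403] [-0.23395023  1.77455103  0.03545483]
```

Contact at +21 N: the bar is on the floor, 11 mm below the block tops. I'll relax and release with a limited opening.

Emit:
servo_tool(
  deltas=[0,0,0,-0.4,-0.1,0.7,0.35,0,0,0,-0.4,-0.1,0.7,0.5,0,0,0,-0.4,-0.1,0.7,0.58,0,0,0,-0.4,-0.1,0.7,0.6,0,0,0,-0.4,-0.1,0.7,0.6],
)

```text
clock: 15.33
tcp_pos: [0.5906, 0.0773, 0.0349]
tool_rot: [1.761, 2.109, 0.57]
contact_force: [-0.5, -0.1, -0.4]
opening: 0.596
grasp_force: 0.0
```

```bash
python3 -c "
from h import *
incase();s=read_state();print(caseR(10.3).inv().apply(s['contact_force']))
a=get_image('wrist');cv2.imwrite('pics/w8.png',a[:,:,::-1])
g=cv2.cvtColor(a,cv2.COLOR_RGB2GRAY)
for r in range(140,215,4): print(r,''.join('%4d'%v for v in g[r,215:347:4]))"
```

```text
in case [ -3.9   1.1 -25.2]
[-0.66728664 -0.05102302 -0.0667515 ]
140  208 206 208 208 207 208 209 207 209 208 207 208 208 209 208 208 207 209 209 207 209 209 208 209 210 208 208 208 210 208 208 209 209
144  195 197 198 195 195 196 195 193 190 190 192 192 190 190 191 191 185 186 186 189 189 191 190 189 189 187 186 188 186 188 188 188 188
148  134 136 127  95  97  95 100  96  97  92  95  94  95  93  92  97  92  97  95  94  97 105 124 135 135 138 137 140 140 139 137 138 140
152  137 134 126 106  96  97  96  58  42  50  42  42  43  47  44  45  46  40  45  46  40  44  47  48  43 136 136 139 136 137 137 137 138
156  134 133 135 129  96  96  93  49  49  48  53  52  49  49  48  48  57  51  52  51  49  53  53  51  53 119 134 136 136 138 138 138 138
160  107 133 135 127  95  96  91  53  51  49  48  50  55  51  51  54  48  48  51  51  54  47  51  53  53 111  95  98 107 125 138 139 137
164   81  95 119 112  96  98  93  49  46  49  48  52  44  45  49  46  49  51  49  52  48  48  49  49  47  94  94  93  93  84  62  87 119
168   49  44  48 113  94  97  95  93  91  91  89  88  92  90  86  88  88  8
[... 868 characters left out ...]
 36  40  42  48
196   42  47  35  81  89  84 143 155 158 100  57  62  64  66  62  66  66  64  66  67  63  69  64  65  64  65  69  65  87  19  45  43  46
200   41  46  38  81  87  99 162 154 160 112  59  66  62  68  69  64  69  63  66  66  64  64  65  64  66  65  73  67  91  24  32  47  47
204   45  44  40  87  87  83 173 160 157 115  53  63  66  65  70  66  64  68  66  63  66  67  66  66  65  65  66  62 133  55  39  46  47
208   43  45  68  91  80  76 168 155 161 118  55  64  62  63  64  67  66  66  67  66  63  66  67  65  67  67  68  62 131 116  65  67  79
212   91  90  93  94  76  66 148 157 157 123  55  63  66  62  68  63  63  82 109 107  71  69  66  65  63  67  70  61 133 134 136 136 109
```

The bar lies between the blocks: about 2 mm of floor shows at its upper end and at both sides. I'll retract along the tool axis.

Emit:
servo_tool(
  deltas=[0,0,0,-2,-0.4,3.5,0.6,0,0,0,-6,-1.1,10.5,0.6,0,0,0,-12,-2,21,0.6,0,0,0,-20,-3.6,35,0.6,0,0,0,-32,-6,56,0.6,0,0,0,-44,-8,78,0.6,0,0,0,-54,-10,95,0.4,0,0,0,-59,-10.7,104,0.4,0,0,0,-59,-10.7,104,0.4],
)

```text
clock: 16.13
tcp_pos: [0.5314, 0.0664, 0.1416]
tool_rot: [1.758, 2.107, 0.572]
contact_force: [-1.0, 0.4, 0.4]
opening: 0.402
grasp_force: 0.0
```

Run:
```python
from h import *
incase();m=camera_model('wrist')
a=get_image('wrist');cv2.imwrite('pics/w9.png',a[:,:,::-1])
g=cv2.cvtColor(a,cv2.COLOR_RGB2GRAY)
for k in [(-28.5,50,15),(16.5,50,15),(-6,58.5,15),(-6,56,5),(-6,-58.5,15),(-26,0,15),(14,0,23),(71,0,49.5)]: print(k,np.round(proj(cp(*k),m),1))
for r in range(95,300,8): print(r,''.join('%4d'%v for v in g[r,228:348:4]))
delta(cp(71,5,13),tool_in_case())
```

```text
in case [-2.7  1.1 97.3]
(-28.5, 50, 15) [[244.4 145.4]]
(16.5, 50, 15) [[304.4 145.3]]
(-6, 58.5, 15) [[274.4 133.8]]
(-6, 56, 5) [[274.5 135.7]]
(-6, -58.5, 15) [[275.1 273.5]]
(-26, 0, 15) [[249.6 208.7]]
(14, 0, 23) [[300.6 211.8]]
(71, 0, 49.5) [[383.9 223.7]]
95   73  76  76  75  76  80  89  95  95  94  93  95  94  90  93 100  96  95  96 102 106 105 109 108 110 110 108 106 139 154
103   75  76  79  77  77  75  75  86  90  92  91  93  93  85  93  98  99  93  98 105 106 106 109 110 108 111 109 105 132 158
111  167 165 165 165 165 168 166 166 170 168 168 167 169 167 167 170 169 166 167 169 168 168 168 169 168 169 169 167 167 168
119  162 159 160 160 161 159 160 159 158 158 158 155 156 158 158 156 158 160 158 157 160 162 159 159 159 159 160 160 158 158
127  103 100  97  99  98  77  67  54  33  35  26  29  22  28  33  26  30  97  99 103 100 101  66  71  67  71  64  68  71  69
135   98  71  69  34  36  78  68  62  51  47  47  51  54  56  57  55  53  75  71  57  31  62  79  71  70  66  70  73  69  73
143   99  68  67  36  36  60  51 124 117  43  45  51  48  49  39  51  50  45  48  58 
[... 1773 characters left out ...]
  64  67  68 102
263   98  96  81  66  31  28  89  64 110  78  45  49  43  46  45  41  46  45  58  27  31  72  66  60  67  68  63  70  70 126
271   65  69  59  35  34  29  69  65  30  24  45  44  42  48  48  45  50  45  75  33  42  69  20  37  69  69  71  66  71 151
279   68  74  36  28  58  65  65  71  51  53  52  52  54  49  54  49  53  67  67  68  63  68  28  29  65  71  72  35  30  46
287   71  57  23  23  68  86  87  85  90  87  84  86  87  84  86  85  84  85  89  86  87  88  28  23  42  73  69  68  34  32
295   69  32  26  21  69  86  85  83  90  86  85  86  86  87  86  90  87  82  87  84  88  84  26  25  30  66  70  71  40  33
turn [-0.04  0.34  0.02] shift [103.4  22.8 -34.7] t 16.18
```

The bar is flat and straight in the nest (left edge at columns 248–250, screws at rows 165 and 251). I'll move over the pull and descend.

Emit:
servo_tool(
  deltas=[0,0,0,23,6,12,0.4,0,0,0,46,12,22,0.4,0,0.3,0,66,16,29,0.4,0,0.3,0,71,17,20,0.4,0,0.3,0,80,19,5,0.4,0,0.3,0,90,20,-12,0.4,0,0.3,0,98,22,-27,0.4,0,0.3,0,103,22.5,-35,0.4,0,0.3,0,103,22.5,-35,0.4],
)

```text
clock: 16.93
tcp_pos: [0.6335, 0.089, 0.1004]
tool_rot: [1.767, 2.116, 0.561]
contact_force: [0.6, -0.9, 0.2]
opening: 0.397
grasp_force: 0.0
```

```bash
python3 -c "
from h import *
incase();print(read_state()['contact_force'])"
```

```text
in case [67.2  5.   9.4]
[ 0.5516297  -0.89358871  0.21840946]
```

Emit:
servo_tool(
  deltas=[0,0,0,1,0.2,3,0.4,0,0,0,1,0.2,3,0.05,0,0,0,1,0.2,3,0.05,0,0,0,1,0.2,3,0.05,0,0,0,1,0.2,3,0.05],
  squeeze=30,
)

```text
clock: 17.35
tcp_pos: [0.6341, 0.089, 0.1071]
tool_rot: [1.765, 2.115, 0.563]
contact_force: [-15.4, -3.8, 6.4]
opening: 0.099
grasp_force: 29.4
```

```bash
python3 -c "
from h import *
incase();print(read_state()['contact_force'])"
```

```text
in case [71.1  4.9 14.8]
[-15.35875383  -3.80968987   6.41367161]
```

Gripped at the open stop. Now I'll slide the cover shut.

Emit:
servo_tool(
  deltas=[0,0,0,-4.3,-0.8,-2.5,0.05,0,0,0,-11,-2,-6.5,0.05,0,0,0,-20.5,-3.7,-12,0.05,0,0,0,-31.5,-5.7,-18.5,0.05,0,0,0,-42.6,-7.8,-25,0.05,0,0,0,-54,-9.8,-31.7,0.05,0,0,0,-65,-11.8,-38,0.05,0,0,0,-73,-13.3,-43,0.05,0,0,0,-78,-14.2,-46,0.05,0,0,0,-78,-14.2,-46,0.05],
)

```text
clock: 18.18
tcp_pos: [0.5564, 0.0747, 0.0614]
tool_rot: [1.764, 2.112, 0.566]
contact_force: [-13.5, -4.4, 14.5]
opening: 0.099
grasp_force: 31.5
```

```bash
python3 -c "
from h import *
incase();print(caseR(10.3).inv().apply(read_state()['contact_force']))"
```

```text
in case [-20.2   4.7  14.7]
[-4.96920213 -1.86497865 19.58092452]
```

Emit:
servo_tool(
  deltas=[0,0,0,-2.6,-0.5,-1.5,0.05,0,0,0,-5.1,-0.9,-3,0.05,0,0,0,-7.7,-1.4,-4.5,0.05,0,0,0,-9.4,-1.7,-5.5,0.05,0,0,0,-9.4,-1.7,-5.5,0.05],
)

```text
clock: 18.6
tcp_pos: [0.548, 0.0732, 0.0565]
tool_rot: [1.763, 2.111, 0.567]
contact_force: [-8.5, -2.0, 13.6]
opening: 0.102
grasp_force: 31.1
```

```bash
python3 -c "
from h import *
incase();print(caseR(10.3).inv().apply(read_state()['contact_force']))"
```

```text
in case [-30.    4.7  14.7]
[-0.76893663 -0.43357856 16.09135671]
```

Emit:
servo_tool(
  deltas=[0,0,0,-1.3,-0.2,-0.8,0.05,0,0,0,-2.6,-0.5,-1.5,0.05,0,0,0,-3.8,-0.7,-2.3,0.05,0,0,0,-5.1,-0.9,-3,0.05,0,0,0,-5.1,-0.9,-3,0.05],
)

```text
clock: 19.02
tcp_pos: [0.5446, 0.0724, 0.0546]
tool_rot: [1.761, 2.108, 0.57]
contact_force: [5.4, 2.3, 9.8]
opening: 0.1
grasp_force: 30.2
```

```bash
python3 -c "
from h import *
incase();print(caseR(10.3).inv().apply(read_state()['contact_force']))"
```

```text
in case [-34.    4.6  14.8]
[9.81463677 1.29661775 5.64006711]
```

Emit:
servo_tool(
  deltas=[0,0,0,-0.9,-0.2,-0.5,0.05,0,0,0,-1.7,-0.3,-1,0.05,0,0,0,-1.7,-0.3,-1,0.05],
)

```text
clock: 19.27
tcp_pos: [0.5446, 0.0724, 0.0547]
tool_rot: [1.758, 2.105, 0.573]
contact_force: [18.2, 8.3, 4.5]
opening: 0.104
grasp_force: 29.4
```

```bash
python3 -c "
from h import *
incase();print(caseR(10.3).inv().apply(read_state()['contact_force']))"
```

```text
in case [-34.    4.5  15. ]
[19.05041805  4.90363201 -5.76942743]
```

The cover is at the front stop: +19 N, no further movement, and 105 mm of travel in all. I'll release and retract.

Emit:
servo_tool(
  deltas=[0,0,0,0,0,0,0.4,0,0,0,0.5,0,0.5,0.4,0,0,0,1.5,0.3,1,0.4,0,0,0,1.5,0.3,1,0.4,0,0,0,-8,-2,18,0.4,0,0,0,-24,-5,46,0.4,0,0,0,-44,-8,80,0.4,0,0,0,-70,-12,110,0.4,0,0,0,-70,-12,110,0.4],
)

```text
clock: 20.02
tcp_pos: [0.4704, 0.0599, 0.1678]
tool_rot: [1.758, 2.106, 0.573]
contact_force: [0.9, 0.2, 0.9]
opening: 0.4
grasp_force: 0.0
```

Run:
```python
from h import *
incase();m=camera_model('wrist');print(read_state()['contact_force'])
a=get_image('wrist');g=cv2.cvtColor(a,cv2.COLOR_RGB2GRAY);cv2.imwrite('pics/w10.png',a[:,:,::-1])
for k in [(-56,30,36.5),(-60,30,40),(60,30,36.5),(-34,0,54.5),(125,69,40)]: print(k,np.round(proj(cp(*k),m),1))
for r in (140,160,180): print(r,''.join('%4d'%v for v in g[r,210:420:4]))
```

```text
in case [-42.6   5.6 150.6]
[0.86527806 0.20254698 0.90612316]
(-56, 30, 36.5) [[262.8 168.9]]
(-60, 30, 40) [[258.  169.7]]
(60, 30, 36.5) [[396.2 168.8]]
(-34, 0, 54.5) [[288.8 208.4]]
(125, 69, 40) [[478.4 124.2]]
140  135 136 134 123  74  70  75  76  75  78  57  62 128 126 153 151 151 153 147 151 152 156 155 151 152 151 150 154 155 151 152 152 155 151 151 149 150 153 152 150 153 153 150 152 151 154 154 138 141 147 154 154 155
160  150 149 150 149  94  97  89  86  87  81  58  60 126 120 153 136 108 100  77  72  86 114 154 152 152 155 152 157 152 154 152 154 152 152 153 153 152 154 153 156 153 152 153 153 154 153 155 144 150 154 156 156 156
180  153 154 155 153 119  99  98  97  97 100  67  62  91 124 152 140 107 107  88 104 132 127 155 151 150 155 153 156 153 151 154 155 152 151 153 152 152 153 155 152 153 153 157 155 154 157 149 157 156 155 157 155 153
```

The cover now meets the front stop with no gap (front edge at column 264, as expected when shut), and the robot is clear.

```bash
python3 -c "
from station import *
print(finish_job())"
```

```text
the job is handed in; nothing more can be done
None
```

The wiper bar is in its nest and released, the cover is slid fully shut over it, and the job was handed in after about 20 s; one force slip: while finding the table height, the fingertips pressed it with a 57 N wrist reading (over the 40 N arm/body figure, under the 120 N limit).

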